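# Hold a tube through the guide and home in the chucked fitting

## Robot

A 7-joint arm with a two-finger parallel gripper is mounted at the origin on the work surface. World frame = base frame: x ahead of the robot, y to its left, z up, the work surface at z = 0. Lengths are in m, angles in rad, forces in N, time in s.
With the tool pointing down it reaches from about 0.35 to 0.9 m from the base axis. Payload 19.9 kg.
Tool frame: the origin (TCP) lies between the finger pads; the fingertips stand 19 mm ahead of it and the grasp point (between the pads) is the TCP; z points along the fingers, y is the direction in which the jaws open and shut (so a half turn about z gives the same grasp; the last joint's range is limited). The gripper opens to 94 mm and grips with 3 to 60 N. Pads are 16 mm wide; open, the fingers measure 119 mm over their backs; the gripper's body (75 mm by 177 mm) begins 78 mm behind the grasp point.
Start: joints at [1.194, 0.417, -0.01, 1.614, 0.005, 1.111, -0.053], TCP at [0.205, -0.59, 0.224] pointing down, gripper open.
Joint ranges: [-2.81, 2.81], [-0.39, 2.02], [-1.27, 1.25], [0.06, 2.57], [-1.19, 4.33], [0.19, 2], [-2.82, 2.82]. Speed limits (rad/s): [1.89, 1.89, 2.39, 2.39, 3.01, 3.01, 3.01].

## Interface

Orientations are given as a 3x3 rotation matrix whose columns are the frame's x, y, z axes.
In Python, from rig import robot gives the robot as it stands. Calls block until the motion is done:
- robot.move_ptp(position, orientation): joint-space move of the TCP to a pose.
- robot.move_linear(position, velocity=0.15, frame=None, threshold=None): straight line of the TCP; frame=None keeps the orientation; velocity is the mean speed in m/s. With threshold (N) it stops when the force on the tool has changed by that much, and returns True; else False.
- robot.goto_joints(angles): joint-space move.
- robot.gripper_to(opening): finger opening in m; the grip force is fixed at half the most; returns when the fingers have stopped.
- robot.pause(seconds).
- robot.ik(position, orientation): joint angles nearest the present ones, or None.
- robot.get_state(): the state.
- robot.grab_frame(name): name is "scene" or "top" or "wrist"; returns the picture (480x640x3 uint8, red, green, blue); there is no depth.
- robot.camera_info(name): a dict with "fx", "fy", "cx", "cy" (pixels), "rvec" (rotation vector, rad) and "tvec" (3), from world to camera coordinates, as OpenCV has them. Camera axes: x right, y down, z forward; pixel columns grow to the right and rows downward; lengths in m; the calibration is good to about 2 mm. A picture is of the moment at which its call begins: read the wrist's pose just before it. camera_info takes no time and is no camera call; for the wrist camera it gives the pose at the moment of the call.
A pose or a line that the arm cannot do raises robot.PlanningError and nothing moves.
- robot.sign_off(): hands the job in, once; it reports no verdict.
The state is a dict: "time": time; "qpos": joint angles; "joint_vel": joint speeds; "effort": joint torques, N m; "ee_pos": TCP position; "tool_rot": TCP orientation; "force": force on the tool from outside, world axes, zero at the start; "moment": the same for the moment, N m; "opening": finger opening in m.
Only numpy, scipy, OpenCV 4.12 (cv2) and the standard library are available. Lean on these libraries where they do the work, as an engineer would, in place of code of your own. Each camera call takes 0.05 s, during which the arm holds its last target. There are 200 camera calls.

## Task

Set the tube up for tack welding: take the long steel tube with the nut on one end out of the V-rests, pass its plain end through the guide bushing on the magnetic stand, then on into the socket of the fitting in the positioner's chuck until it is fully home. Finish with the gripper still holding the tube there, spanning guide and fitting; do not let go. Leave the round bar, chuck key, spare fitting and magnet square where they are.

Things in the scene. Friction and masses are not known exactly. Their poses are not given: they have to be found in the camera images.
- tube: steel tube, 16 mm outside, 280 mm long; brass hex nut (32 mm over corners, 28 mm long) on its tail. Origin on its axis at mid-length; x runs from the nut to the plain end (x = +140; nut -140 to -112 mm); balances near x = -31 mm; 0.17 to 0.27 kg. Starts level, axis 60 mm up, plain end roughly to +y, in either pair of V-rests (touching at x = -90 and +90 mm). Only the plain end fits the guide
- tube_tip (a point): centre of the end face of the tube's plain end
- guide_mouth (a point): centre of the guide bushing's entry mouth, 115 mm up: fixed steel ring (42 mm over its clamp ring) on a thin level arm from a blue magnetic stand's post (185 mm tall, 120 mm to the +x side). Bore 20 mm, 24 mm long in all; the first 8 mm flare from 29 mm at the mouth. Frame's y: bore axis, level, the way the tube goes in, roughly world +y; z up. In line with the socket
- guide_mid (a point): point on the guide bushing's axis 16 mm in from its mouth, the middle of the straight bore; same axes as guide_mouth
- guide_exit (a point): point on the guide bushing's axis at its far face, 24 mm in from its mouth; same axes as guide_mouth
- socket_mouth (a point): centre of the mouth of the socket of the fixed metal fitting in the three-jaw chuck (100 mm) of the blue positioner, 115 mm up, 40 to 65 mm past the guide's far face on the same axis. Bore 19.5 mm (27 mm at the mouth, tapering over 5 mm), outside 33 mm, 26 mm deep to a solid shoulder: home is the plain end at the shoulder. Frame's y points into the socket along the axis; z up
- vrests: fixed grey-painted steel rack: two rows of V-rests (short angle irons, 180 mm apart along its x) at its y = -45 and +45 mm, on a foot 210 by 150 mm; tops about 69 mm above the table. Origin on the table at its centre; tube and bar lie along its x, either in either row
- round_bar: bystander: plain aluminium bar, 22 mm thick, 220 mm long, no nut, in the other pair of V-rests; origin on its axis halfway along, x along it
- chuck_key: bystander: T-shaped chuck key lying on the table, shank 95 mm, cross bar 90 mm, 14 mm thick; origin under the shank's middle, x along the shank away from the cross bar
- spare_fitting: bystander: metal fitting standing on the table, 58 mm tall, 42 mm across its hex; origin at the centre of its underside
- magnet_square: bystander: flat L-shaped welding magnet, about 110 by 110 by 16 mm, lying on the table; origin on the table at its middle
Mind the look-alikes: they are no part of the job. Leave any green or orange look-alike of the part that bears guide_mouth alone.

How it is judged:
On the way, in this order (a step that is already met when the one before it is completed fails the run):
1. the tube is lifted clear of the V-rests in the gripper (height (world z) of tube above 0.085 m and contact force between the fingers and tube above 4 N), for 0.1 s.
2. the tube's plain end has come out of the far face of the guide bushing, by way of its bore (y of guide_mid in the frame of tube between -0.0045 and 0.0045 m and z of guide_mid in the frame of tube between -0.0045 and 0.0045 m and y of tube_tip in the frame of guide_exit above 0.004 m and contact force between the fingers and tube above 4 N), for 0.05 s.
At the end, for the whole second after the job is handed in: The gripper still holds the tube (at least 4 N between fingers and tube), at rest, with its plain end 20 mm or more into the 26 mm deep socket and within 4.5 mm of its axis, the tube passing through the guide's bore (its axis within 4.5 mm of the bore's centre) and in line with it within 0.08 rad (y of tube_tip in the frame of socket_mouth between 0.02 and 0.03 m and x of tube_tip in the frame of socket_mouth between -0.0045 and 0.0045 m and z of tube_tip in the frame of socket_mouth between -0.0045 and 0.0045 m and angle between the x axis of tube and the y axis of socket_mouth, either way round below 0.08 rad and y of guide_mid in the frame of tube between -0.0045 and 0.0045 m and z of guide_mid in the frame of tube between -0.0045 and 0.0045 m and contact force between the fingers and tube above 4 N and linear speed of tube below 0.02 m/s); the arm keeps its last pose, push and grip.
It fails at once if the round bar is shifted by more than 30 mm (distance of round_bar from where it was at the start of the episode above 0.03 m).
It fails at once if the chuck key is shifted by more than 30 mm (distance of chuck_key from where it was at the start of the episode above 0.03 m).
It fails at once if the spare fitting is shifted by more than 30 mm (distance of spare_fitting from where it was at the start of the episode above 0.03 m).
It fails at once if the magnet square is shifted by more than 30 mm (distance of magnet_square from where it was at the start of the episode above 0.03 m).
It also fails if it takes over 48 s, if anything falls off the work surface, if the arm or the gripper's body presses on something with over 40 N, if the wrist force passes 120 N, or if a joint passes its speed limit or range.

## Working session

There is one attempt and no reset: what is moved stays moved. The work goes in short steps, each a Python script; the robot and the scene stay as the last script left them, time stands still between calls to the robot, and variables do not carry over. Pictures are saved under pics/ and viewed, about 8 in all and at most 12, crops included, and the job is handed in when it is done.

```bash
mkdir -p pics; ls; python3 - <<'E'
from rig import robot
import cv2,numpy as np
for n in ("scene","top"):
    im=robot.grab_frame(n); cv2.imwrite(f"pics/{n}0.png",im[:,:,::-1])
for n in ("scene","top","wrist"):
    c=robot.camera_info(n); R=cv2.Rodrigues(np.array(c["rvec"]))[0]
    print(n,c["fx"],c["cx"],c["cy"],"pos",-R.T@np.array(c["tvec"]).ravel(),"fwd",R[2])
print(robot.get_state())
E
```

```text
pics
scene 437.0927040784745 315.23923803229906 239.65234733931223 pos [ 0.83338725 -0.69993879  0.62844121] fwd [-0.39338967  0.70403074 -0.59125737]
top 623.8212766339784 327.8831546199867 247.2400716499027 pos [ 0.36395009 -0.0373313   1.53997411] fwd [ 0.07488443  0.00649098 -0.99717109]
wrist 415.5648378558005 313.7460196063405 231.736543068582 pos [ 0.27650946 -0.5665392   0.38434895] fwd [-0.2436303  -0.08337619 -0.96627775]
{'time': 0.1, 'qpos': array([ 1.19450252,  0.41788643, -0.01033739,  1.61406299,  0.00466844,
        1.11070102, -0.05297819]), 'joint_vel': array([-4.03268555e-04, -1.27258141e-03, -7.95295785e-04, -1.12972748e-03,
        5.50651059e-04,  3.40370909e-05, -1.43555068e-03]), 'effort': array([-4.06678612e-05, -8.52581263e+01,  6.39473442e-01, -4.26697755e+01,
       -4.89235483e-02,  1.64610363e-02,  1.00818388e-04]), 'ee_pos': array([ 0.2052821 , -0.59001373,  0.22392648]), 'tool_rot': array([[ 9.44462627e-01,  3.28618628e-01, -3.77606229e-04],
       [ 3.28618843e-01, -9.44462138e-01,  9.62259117e-04],
       [-4.04185154e-05, -1.03290630e-03, -9.99999466e-01]]), 'force': array([-0.09190928, -0.2904208 , -0.04278617]), 'moment': array([-0.0694717 , -0.00562567, -0.00606969]), 'opening': 0.09376563477445651}
```

View pics/scene0.png

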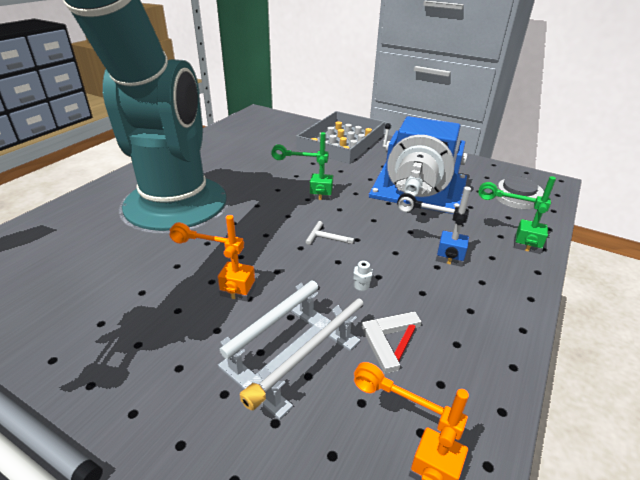

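View pics/top0.png

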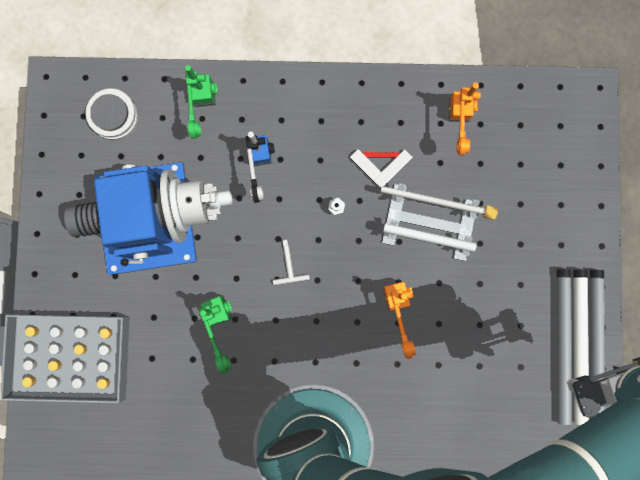

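Scene view: the tube with brass nut is in the outer (+x) row: nut at top (490,212), plain end at top (382,189). The bar is in the near row. The blue stand is at top (260,150) with its guide ring at (257,190), and the fitting and chuck are at (225,198). Green stands are at (193,125) and (220,362), orange at (463,145) and (405,350); all four are look-alikes. I'll confirm with one crop and get rough positions.

```bash
cat > h.py <<'E'
import cv2,numpy as np
from rig import robot
def ray(c,uv):
    R=cv2.Rodrigues(np.array(c["rvec"],float))[0]; t=np.array(c["tvec"],float).ravel()
    d=R.T@np.array([(uv[0]-c["cx"])/c["fx"],(uv[1]-c["cy"])/c["fy"],1]); return -R.T@t,d
def plane(c,uv,z):
    o,d=ray(c,uv); return o+d*(z-o[2])/d[2]
def down(ax):  # tool-down frame with tool x along horizontal ax
    x=np.array([ax[0],ax[1],0.]);x/=np.linalg.norm(x); z=np.array([0,0,-1.]); return np.c_[x,np.cross(z,x),z]
def proj(c,P): return cv2.projectPoints(np.array([P],float),np.array(c["rvec"],float),np.array(c["tvec"],float),np.array([[c["fx"],0,c["cx"]],[0,c["fy"],c["cy"]],[0,0,1]]),None)[0].ravel()
E
python3 - <<'E'
from h import *
c=robot.camera_info("top")
for n,uv,z in (("tip",(382,189),.06),("nut",(494,213),.06),("guide",(257,190),.115),("sock",(231,197),.115),("post",(252,136),.185),("orange",(405,350),.115),("green",(193,125),.115)):
    print(n,plane(c,uv,z).round(3))
t=plane(c,(382,189),.06);nn=plane(c,(495,213),.06);print("len",np.linalg.norm(t-nn))
im=cv2.imread("pics/top0.png"); s=cv2.imread("pics/scene0.png")
a=cv2.resize(im[120:240,200:330],(650,600),interpolation=cv2.INTER_CUBIC)[100:480]
cv2.imwrite("pics/crop1.png",np.vstack([a[:300],cv2.resize(s[160:280,360:620],(650,300),interpolation=cv2.INTER_CUBIC)]))
a=(t-nn)[:2]
cen=nn+(t-nn)/2
for ax in (a,-a):
    for p in ([.47,-.2,.06],[.47,-.2,.3],[.45,.08,.115],[.45,.03,.35]):
        q=robot.ik(np.array(p),down(ax)); print(None if q is None else np.round(q,2))
E
```

```text
tip [ 0.618 -0.154  0.06 ]
nut [ 0.566 -0.422  0.06 ]
guide [0.6   0.139 0.115]
sock [0.582 0.198 0.115]
post [0.708 0.145 0.185]
orange [ 0.242 -0.208  0.115]
green [0.749 0.292 0.115]
len 0.27531521432936845
[ 0.7   0.48 -0.44  2.01  0.31  0.71 -0.12]
[ 0.75  0.17 -0.45  1.79  0.08  1.21  0.08]
[ 0.55  0.42 -0.94  2.09  0.46  0.84 -0.85]
[ 0.65  0.02 -0.79  1.83  0.02  1.3  -0.33]
[-0.47  0.75  1.08  2.05 -0.87  0.9  -2.22]
[-0.58  0.24  1.09  1.82 -0.23  1.21 -2.75]
[ 0.66  0.49 -1.08  2.09  0.56  0.89  2.2 ]
[-0.85 -0.03  0.7   1.87  0.02  1.3   2.8 ]
```

View pics/crop1.png

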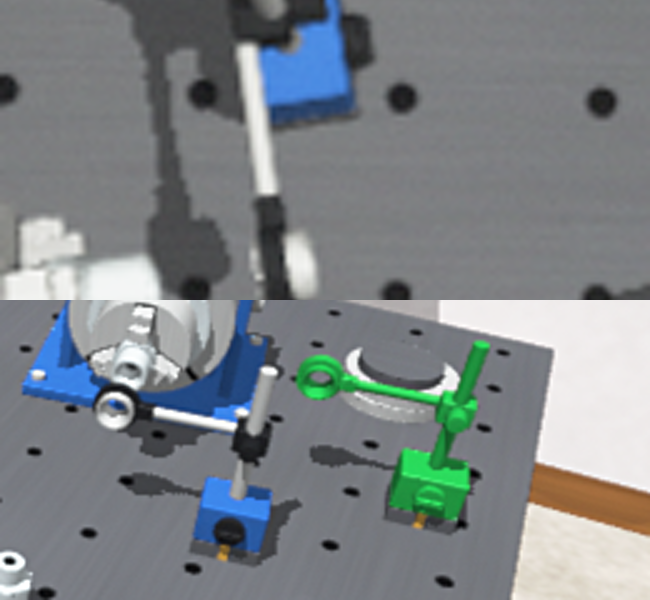

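The crop confirms it: the blue stand carries the light ring on a thin arm, in front of the chuck's fitting. The green one beside it is a look-alike. Next, wrist looks over the tube and the guide.

```bash
python3 - <<'E'
from h import *
import json
out={}
def shot(n):
    robot.pause(.2); c=robot.camera_info("wrist"); im=robot.grab_frame("wrist"); cv2.imwrite(f"pics/{n}.png",im[:,:,::-1])
    json.dump({k:np.array(v).ravel().tolist() if np.ndim(v) else float(v) for k,v in c.items() if k in("fx","fy","cx","cy","rvec","tvec")},open(n+".json","w"))
    s=robot.get_state();print(n,s["time"],s["ee_pos"].round(4),s["qpos"].round(2))
robot.move_ptp([.592,-.288,.25],down([.052,.268])); shot("wA")
robot.move_ptp([.595,.165,.25],down([-.1,1])); shot("wB")
a=cv2.imread("pics/wA.png");b=cv2.imread("pics/wB.png")
E
```

```text
wA 2.1417 [ 0.5917 -0.2886  0.25  ] [ 0.67  0.48 -0.37  1.48  0.18  1.21  0.08]
wB 4.05 [0.5952 0.1644 0.25  ] [ 0.14  0.45 -0.62  1.59  0.27  1.19 -0.44]
```

View pics/wA.png

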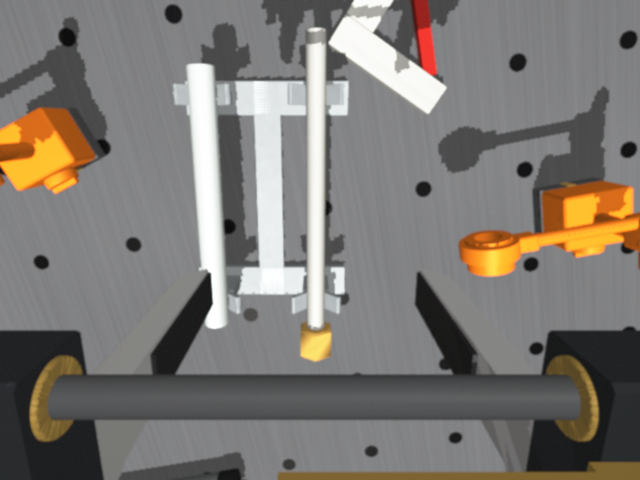

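View pics/wB.png

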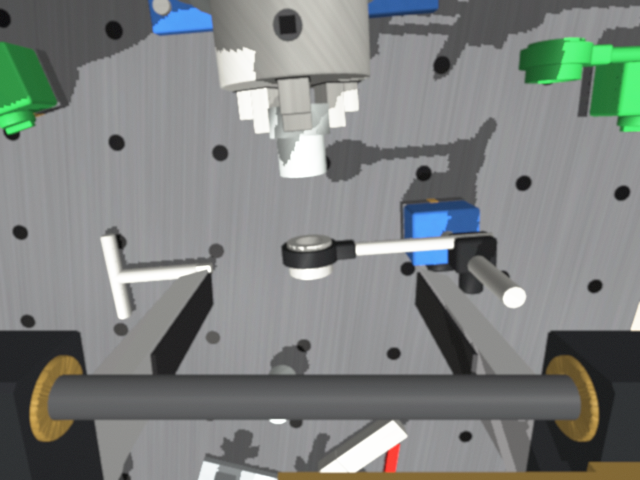

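wA: tube tip at (316,30), nut tail at (316,360), lying along the right row; the bar is at left. wB: clamp ring at about (310,250), fitting at (302,155) with its mouth at row ~175. I'll extract the edges.

```bash
python3 - <<'E'
from h import *
a=cv2.imread("pics/wA.png");b=cv2.imread("pics/wB.png")
print("tube col u=316",[(v,a[v,316].tolist()) for v in list(range(22,36))])
print("nut col",[(v,a[v,316].tolist()) for v in range(350,368,2)])
for v in (120,250): print(v,[int(x) for x in a[v,300:332].mean(1)])
for v in (140,150,160,168): print(v,[int(x) for x in b[v,270:334].mean(1)])
for v in (236,244,252,260,266,270,274): print(v,[int(x) for x in b[v,278:342].mean(1)])
cv2.imwrite("pics/crop2.png",cv2.resize(b[120:290,250:370],None,fx=4.5/1.3,fy=4.5/1.3,interpolation=cv2.INTER_CUBIC))
E
```

```text
tube col u=316 [(22, [75, 75, 74]), (23, [74, 74, 74]), (24, [76, 74, 74]), (25, [74, 74, 73]), (26, [93, 94, 94]), (27, [162, 167, 169]), (28, [232, 236, 237]), (29, [245, 249, 249]), (30, [239, 243, 244]), (31, [206, 213, 215]), (32, [169, 176, 176]), (33, [158, 164, 164]), (34, [157, 163, 163]), (35, [158, 163, 165])]
nut col [(350, [110, 226, 252]), (352, [112, 228, 253]), (354, [111, 227, 253]), (356, [109, 225, 252]), (358, [109, 224, 252]), (360, [113, 200, 241]), (362, [130, 137, 146]), (364, [131, 130, 129]), (366, [132, 131, 130])]
120 [133, 131, 132, 132, 130, 123, 131, 160, 188, 210, 224, 232, 239, 243, 246, 248, 249, 249, 248, 246, 241, 233, 222, 204, 174, 131, 93, 78, 77, 76, 90, 115]
250 [133, 124, 105, 87, 80, 81, 108, 153, 184, 205, 222, 232, 241, 246, 248, 250, 250, 249, 246, 241, 233, 222, 202, 173, 133, 95, 79, 77, 76, 77, 78, 78]
140 [153, 153, 152, 152, 153, 151, 147, 135, 127, 127, 132, 135, 139, 144, 147, 151, 157, 159, 163, 167, 170, 173, 177, 180, 182, 186, 193, 199, 211, 239, 255, 255, 255, 255, 255, 255, 255, 255, 255, 254, 254, 254, 254, 253, 252, 251, 25
[... 2449 characters left out ...]
 149, 148, 150, 150, 152, 154, 153, 153, 153, 151]
270 [151, 150, 151, 150, 150, 151, 151, 154, 156, 156, 164, 182, 202, 218, 225, 230, 234, 238, 241, 242, 243, 246, 248, 249, 250, 253, 255, 255, 255, 255, 255, 255, 255, 255, 255, 254, 253, 252, 251, 251, 250, 250, 249, 247, 243, 239, 235, 231, 227, 222, 215, 200, 183, 166, 154, 149, 149, 151, 153, 154, 153, 154, 153, 150]
274 [151, 151, 151, 152, 152, 152, 153, 156, 156, 157, 157, 167, 188, 212, 224, 231, 236, 240, 244, 247, 248, 249, 250, 251, 253, 254, 255, 255, 255, 255, 255, 255, 255, 254, 254, 253, 253, 252, 252, 252, 251, 249, 247, 244, 242, 240, 237, 233, 226, 215, 196, 179, 164, 156, 153, 150, 151, 152, 153, 154, 154, 154, 150, 149]
```

View pics/crop2.png

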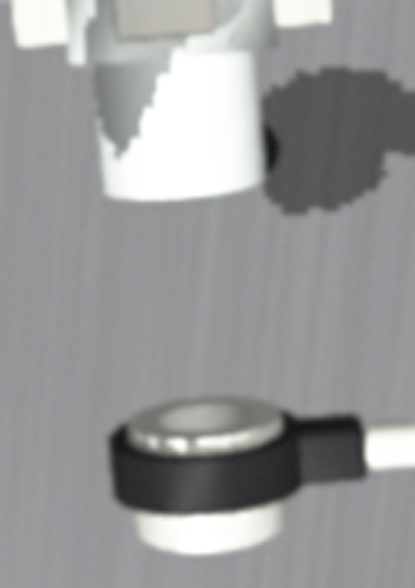

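```bash
python3 - <<'E'
from h import *
import json
A=json.load(open("wA.json"));B=json.load(open("wB.json"))
p1=plane(A,(315.9,120),.06);p2=plane(A,(315.4,250),.06)
d=(p1-p2);d/=np.linalg.norm(d)
tip=plane(A,(316,26.8),.068);tail=plane(A,(316,361),.075)
print("tube dir",d,"tip",tip,"tail",tail,"len",(tip-tail)@d)
on=lambda q:p1+d*((q-p1)@d)
tip=on(tip);tip[2]=.06;print("tip on axis",tip,"mid",tip-.14*d,"grasp",tip-.171*d)
f=plane(B,(302.1,164),.115);g=plane(B,(309.2,254),.115)
e=f-g;e/=np.linalg.norm(e);print("fit",f,"guide",g,"axis",e)
f1=plane(B,(301.4,150),.115);f2=plane(B,(302.4,168),.115);print("fit-only dir",(f1-f2)/np.linalg.norm(f1-f2))
m=plane(B,(303,177),.1315);print("socket mouth",m,"ahead of g",(m-g)@e)
gm=plane(B,(309.5,278.5),.131);ge=plane(B,(309,236),.131);print("gmouth",gm,(gm-g)@e,"gexit",(ge-g)@e)
# arm dir
a1=plane(B,(365,249),.115);a2=plane(B,(445,242),.115);ar=(a2-a1)/np.linalg.norm(a2-a1);print("arm",ar,"perp",[-ar[1],ar[0]])
E
```

```text
tube dir [0.19419429 0.98096309 0.        ] tip [ 0.62129062 -0.14925687  0.068     ] tail [ 0.5680397  -0.42391409  0.075     ] len 0.279769619680694
tip on axis [ 0.62151555 -0.1493014   0.06      ] mid [ 0.59432835 -0.28663623  0.06      ] grasp [ 0.58830833 -0.31704609  0.06      ]
fit [0.58326518 0.20770191 0.115     ] guide [0.59461127 0.14190386 0.115     ] axis [-0.16993017  0.98545611  0.        ]
fit-only dir [-0.14683323  0.98916126  0.        ]
socket mouth [0.58496121 0.20081169 0.1315    ] ahead of g 0.0596909155724786
gmouth [0.59627029 0.12874619 0.131     ] -0.013248223146050798 gexit 0.01830918519710989
arm [0.9819499  0.18914118 0.        ] perp [np.float64(-0.1891411802587216), np.float64(0.9819499039820402)]
```

Tube length measures 279.8 mm (280 expected). Guide-to-socket gap is about 49 mm (40–65 expected), and the guide axis agrees with the fitting edge and the arm normal. Grasping at the balance point.

```bash
cat > geo.py <<'E'
import numpy as np
d=np.array([.1942,.98096,0]);G=np.array([.5883,-.3170,.06])
e=np.array([-.17,.98544,0]);M=np.array([.5969,.1289,.115])
E
python3 - <<'E'
from h import *
from geo import *
robot.move_ptp(G+[0,0,.13],down(d))
robot.move_linear(G,velocity=.12)
robot.gripper_to(.0); s=robot.get_state();print(s["time"],s["opening"],s["force"],s["ee_pos"])
f0=s["force"]
robot.move_linear(G+[0,0,.11],velocity=.12)
s=robot.get_state();print(s["time"],s["opening"],s["force"]-f0,s["moment"])
robot.move_linear(M-.201*e+[0,0,.05],velocity=.2,frame=down(e))
robot.move_linear(M-.201*e,velocity=.1)
robot.pause(.2)
s=robot.get_state();print(s["time"],s["opening"],s["force"],s["moment"],s["ee_pos"],s["qpos"].round(2))
im=robot.grab_frame("scene");cv2.imwrite("pics/s1.png",im[:,:,::-1]);w=robot.grab_frame("wrist");cv2.imwrite("pics/w1.png",w[:,:,::-1])
t=robot.grab_frame("top");cv2.imwrite("pics/t1.png",t[:,:,::-1])
A=cv2.resize(im[150:330,330:530],(400,360),interpolation=cv2.INTER_CUBIC);W=cv2.resize(w,(400,300));T=cv2.resize(t[130:280,200:400],(400,300),interpolation=cv2.INTER_CUBIC)
cv2.imwrite("pics/m1.png",np.hstack([np.vstack([W,T]),np.vstack([A,np.zeros((240,400,3),np.uint8)])]))
E
```

```text
8.2417 0.015210665063311837 [-5.13165238  1.49058972  3.7036898 ] [ 0.58767138 -0.3168722   0.05991546]
9.3083 0.015515708067472034 [ 4.97015628 -0.70980387 -6.83822159] [-0.08096427 -0.05837258 -0.03025376]
11.5667 0.015623610089330126 [ 0.54914927 -0.56504278 -2.41247937] [-0.05915632 -0.1592875   0.02644136] [ 0.63140902 -0.0691822   0.11565669] [ 0.48  0.62 -0.58  1.66  0.39  0.98 -0.07]
```

View pics/m1.png

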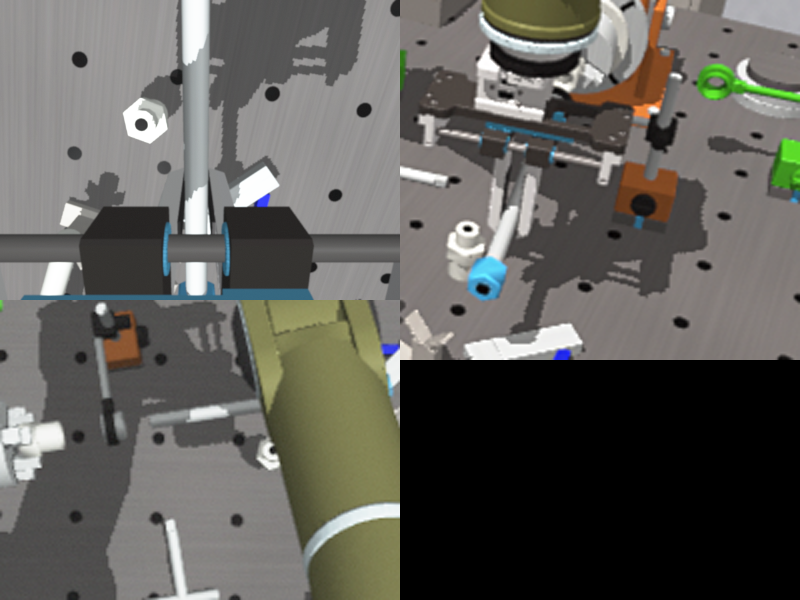

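Colours are swapped in this mosaic, but the tube is held level between the pads. In the top view it points straight at the ring (ring at (115,422), tube line extrapolates to ~(115,424)). Inserting with a force guard.

```bash
cat > ins.py <<'E'
from h import *
from geo import *
import sys
def st(tag,f0):
    s=robot.get_state();f=s["force"]-f0;n=np.array([e[1],-e[0],0])
    print(tag,round(s["time"],2),"tip past mouth %.4f lat %.4f z %.4f"%((s["ee_pos"]-M)@e+.171,(s["ee_pos"]-M)@n,s["ee_pos"][2]),"F ax/lat/z",(f@e).round(1),(f@n).round(1),f[2].round(1),"mom",s["moment"].round(2),"op",round(s["opening"],4))
E
python3 - <<'E'
from ins import *
f0=robot.get_state()["force"]
for a in (.012,.03,.05):
    h=robot.move_linear(M+(a-.171)*e,velocity=.05,threshold=10); robot.pause(.1); st(h,f0)
    if h: break
w=robot.grab_frame("wrist");cv2.imwrite("pics/w2.png",w[:,:,::-1])
E
```

```text
False 12.81 tip past mouth 0.0115 lat -0.0001 z 0.1149 F ax/lat/z 1.1 -0.1 -0.4 mom [-0.   -0.1  -0.05] op 0.0152
False 13.42 tip past mouth 0.0297 lat -0.0000 z 0.1150 F ax/lat/z 1.1 0.7 -1.0 mom [ 0.04 -0.1  -0.  ] op 0.0155
False 14.07 tip past mouth 0.0497 lat -0.0000 z 0.1150 F ax/lat/z 1.4 -0.3 -1.1 mom [-0.06 -0.12  0.03] op 0.0154
```

```bash
python3 - <<'E'
from ins import *
f0=robot.get_state()["force"]
h=robot.move_linear(M+(.068-.171)*e,velocity=.05,threshold=10); robot.pause(.1); st(h,f0)
w=robot.grab_frame("wrist")[:,:,::-1];t=robot.grab_frame("top")[:,:,::-1]
cv2.imwrite("pics/m2.png",np.vstack([cv2.resize(w[:120,220:420],(500,300),interpolation=cv2.INTER_CUBIC),cv2.resize(t[160:232,200:320],(500,300),interpolation=cv2.INTER_CUBIC)]))
E
```

```text
False 14.72 tip past mouth 0.0678 lat 0.0000 z 0.1150 F ax/lat/z -0.5 1.0 -1.1 mom [-0.03 -0.12  0.04] op 0.0151
```

View pics/m2.png

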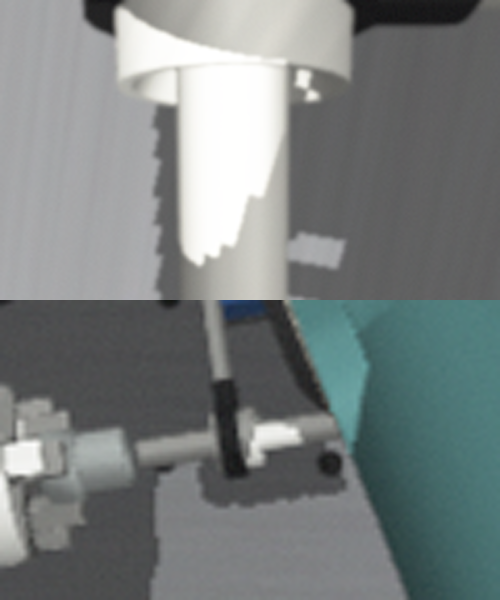

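The tube is through the guide's bore and centred (ring mid 235, tube mid 233 in the crop), with its tip just short of the socket. Continuing to the shoulder.

```bash
python3 - <<'E'
from ins import *
f0=robot.get_state()["force"]
for a in (.08,.09,.112):
    h=robot.move_linear(M+(a-.171)*e,velocity=.03,threshold=10); robot.pause(.15); st(h,f0)
    if h: break
t=robot.grab_frame("top")[:,:,::-1];cv2.imwrite("pics/t3.png",t)
E
```

```text
False 15.53 tip past mouth 0.0798 lat -0.0000 z 0.1150 F ax/lat/z -0.4 1.6 -1.2 mom [-0.02 -0.08  0.03] op 0.0154
False 16.16 tip past mouth 0.0899 lat -0.0000 z 0.1150 F ax/lat/z -0.5 1.2 -1.6 mom [ 0.02 -0.08 -0.04] op 0.0148
True 16.77 tip past mouth 0.1000 lat -0.0006 z 0.1142 F ax/lat/z -2.0 0.7 -1.3 mom [-0.43 -0.23 -0.03] op 0.015
```

Contact came at 100 mm, against 99 predicted for the shoulder. I'll confirm with a gentle push and a final look.

```bash
python3 - <<'E'
from ins import *
f0=robot.get_state()["force"]
h=robot.move_linear(M+(.106-.171)*e,velocity=.02,threshold=12); st(h,f0); robot.pause(.3); st("hold",f0)
c=robot.camera_info("wrist");w=robot.grab_frame("wrist")[:,:,::-1];t=robot.grab_frame("top")[:,:,::-1]
cv2.imwrite("pics/m4.png",np.vstack([cv2.resize(w[:240],(640,240)),cv2.resize(t[160:232,200:320],(600,360),interpolation=cv2.INTER_CUBIC)[:,:600] if 0 else cv2.resize(t[170:224,200:320],(640,288),interpolation=cv2.INTER_CUBIC)]))
E
```

```text
True 17.05 tip past mouth 0.1000 lat -0.0009 z 0.1138 F ax/lat/z -0.3 -0.8 0.5 mom [-0.39 -0.18 -0.06] op 0.0149
hold 17.35 tip past mouth 0.1000 lat -0.0012 z 0.1135 F ax/lat/z 0.2 0.0 0.3 mom [-0.   -0.02  0.02] op 0.0154
```

View pics/m4.png

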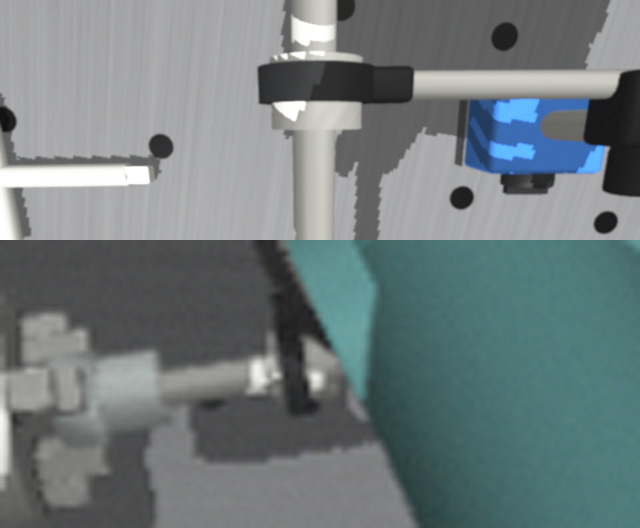

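```bash
python3 - <<'E'
from ins import *
f0=np.zeros(3)
robot.move_linear(M+(.1003-.171)*e,velocity=.02); robot.pause(.5); st("final",f0)
print(abs(robot.get_state()["joint_vel"]).max())
robot.sign_off()
E
```

```text
final 18.2 tip past mouth 0.1001 lat -0.0000 z 0.1150 F ax/lat/z -4.1 -0.1 -1.7 mom [-1.1  -0.18  0.04] op 0.0151
0.0017070012266070774
the job is handed in; nothing more can be done
```

The tube is set up for tacking: gripped at its balance point, lifted from the V-rests, passed through the blue-stand guide and pushed into the chuck fitting's socket. I handed the job in at 18.2 s with the gripper still holding it. No verdict was reported, so success is inferred from the checks below.

**Depth:** The insertion stopped on contact 100 mm past the guide mouth, against 99 mm predicted for the shoulder, and a second push stopped at the same place. That puts the plain end about 26–27 mm into the 26 mm socket, to within about 2 mm. I could not see the end inside the socket directly.

**Alignment:** In the wrist view the tube sat centred in the guide bore. Lateral force stayed below 2 N until the stop.

**Final state:** The arm was at rest with the gripper closed on the tube (opening 15 mm) and a residual axial push of about 4 N against the stop.

**Drift:** After the two contact stops the arm had drifted about 1.5 mm low and 1.2 mm sideways. I brought it back onto the axis before handing in. That left a 1.1 N m moment on the tool, which I did not look into.

**Bystanders:** I did not move any of them on purpose. I took no final measurement of their positions.

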